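# Swing the hanging arm over the drip tray and lock it with its pin

### The arm

A 7-joint arm with a two-finger parallel gripper is mounted at the origin on the work surface. World frame = base frame: x ahead of the robot, y to its left, z up, the work surface at z = 0. Lengths are in m, angles in rad, forces in N, time in s.
With the tool pointing down it reaches from about 0.35 to 0.9 m from the base axis. Payload 8.1 kg.
Tool frame: the origin (TCP) lies at the very end of the fingers, on their centre line; the grasp point (between the pads) lies 19 mm behind it (arm.tcp_to_grasp is the distance from the TCP to the grasp point, in m); z points along the fingers, y is the line along which they close (so a half turn about z gives the same grasp; the last joint's range is limited). The gripper opens to 92 mm and grips with 3 to 60 N. Pads are 19 mm wide; open, the fingers measure 130 mm over their backs; the gripper's body (75 mm by 190 mm) begins 47 mm behind the grasp point.
Start: joints at [1.018, 0.434, 0.025, 1.573, -0.012, 1.134, -0.075], TCP at [0.272, -0.563, 0.227] pointing down, gripper open.
Joint ranges: [-2.62, 2.62], [-0.44, 2.09], [-1.27, 1.32], [0.08, 2.57], [-1.32, 4.46], [0.12, 2], [-2.74, 2.74]. Speed limits (rad/s): [2.22, 2.22, 3.01, 3.01, 3.14, 3.14, 3.14].

### API

Orientations are given as a rotation vector (axis times angle).
In Python, from cell import arm gives the robot as it stands.
- The arm moves only by the shell command python3 nudge.py 'ROWS' [FORCE]. ROWS is a JSON list of rows, 1 to 10 of them, each an object with the fields x, y, z (the shift in units of 50 mm), rz (a turn about the tool's z in rad), jaw (the opening from 0.0 (shut) to 1.0 (fully open)); a field left out counts as zero (the opening has to be given); each row shifts and turns the commanded pose from where the row before left it, along the tool's axes as they then stand; what a row does not reach is not made up. A row lasts 1/10 s, in which the tool goes at most 0.05 m and 0.15 rad, less where a joint would pass 70% of its speed; a pose out of reach is approached as far as the arm can. The fingers move at their own pace and stop on an object; FORCE is the grip in N (left out, the last holds). Time passes only in rows, so rows that do not move let the fingers close. It prints the time, the measured TCP pose, the force, the opening and the grip force at its end. Input that does not fit is refused with a message, and nothing moves.
- arm.observe(): the state, without advancing time (a new reading comes with each control period).
- arm.get_image(name): name is "scene" or "top" or "wrist"; returns a dict with "image" (384x512x3 uint8, blue, green, red), "fx", "fy", "cx", "cy" (pixels), "cam_to_world" (4x4, takes a point from camera to world coordinates); the wrist camera has in their place "mount" (4x4, takes a point from camera to tool coordinates, whose origin is the TCP and whose axes are the flange's). Camera axes: x right, y down, z forward; pixel columns grow to the right and rows downward; lengths in m; the calibration is good to about 2 mm. A picture is of the moment at which its call begins: read the wrist's pose just before it. There is no depth.
- arm.sign_off(): hands the job in; it is judged then, once.
The state is a dict: "clock": time; "joints": joint angles; "dq": joint speeds; "joint_efforts": joint torques, N m; "position": TCP position; "ee_rot": TCP orientation; "force": force on the tool from outside, world axes, zero at the start; "ft_torque": the same for the moment, N m; "width": opening from 0.0 (shut) to 1.0 (fully open); "gripper_force": force on a finger pad.
Only numpy, scipy, OpenCV 4.12 (cv2) and the standard library are available. Lean on these libraries where they do the work, as an engineer would, in place of code of your own. Each camera call takes 0.05 s, during which the arm holds its last target. There are 200 camera calls.

### The job

Wet things are to be hung over the blue drip tray: swing the valet stand's stiff hanging arm round so that its end is over the tray, and lock it there with the red-handled pin, pushed fully home through the yellow fork on that side and the hole in the arm. Let go of everything, and leave the tray, the caddy, the bottle and the cup where they are.

Things in the scene. Friction and masses are not known exactly. Their poses are not given: they have to be found in the camera images.
- valet: Fixed valet stand: dark steel base plate 150 x 150 x 12 mm, upright steel post 36 mm across with a black hub ending 194 mm above the table, the stiff hanging arm and two yellow forks. Origin: post axis at table height; z up; the arm's zero is along -x. Each fork has two level ears, 6 mm thick, 40 mm wide along the radius: upper 186 to 192 mm, lower 146 to 152 mm above the table.
- swing (a joint): Angle of the hanging arm about the post axis, rad. 0: it points along the stand's -x (to the robot); positive swings its end to the stand's +y (robot's left), negative to -y. Range +-0.84, a little past both forks, so the end stop is not the lock place. Stiff: dry friction about 0.7 N m; it stays where it is left.
- swing_hole (a point): Centre of the upright 12 mm through hole in the arm, 120 mm from the post axis, in a square plate 40 x 40 x 10 mm whose underside is 166 mm and whose upper face (this point) is 176 mm above the table. The plate swings in between the ears of a fork.
- swing_end (a point): Centre of the black ball (26 mm) at the arm's end, 262 mm from the post axis. The arm is a level steel bar 16 mm in diameter, its axis 171 mm above the table, free to grip or push from 160 to 238 mm from the post axis.
- lock_left (a point): NOMINAL lock hole of the left (+y) fork at its upper ear's top face: 120 mm from the post axis, 192 mm above the table, 0.75 rad from the stand's -x towards +y. Both ears have a 12 mm hole, one above the other. The fork is clamped on by hand: its real hole is up to 6 mm (0.05 rad) to either side along the arc about the post; radius and height are true. It does not yield when pushed.
- lock_right (a point): The same for the right (-y) fork, 0.75 rad from the stand's -x towards -y; its real hole, too, is up to 6 mm to either side along the arc. On both forks the ears reach 18 mm from the hole towards the middle, where the arm comes in, and 42 mm to the closed side away from the middle.
- pin: The lock pin, 80 g, standing upright in its stand: steel shank 10 mm in diameter and 65 mm long, its foot tapering to 7 mm over the last 3 mm; then a collar 24 mm across and 4 mm thick; then a red grip 18 mm in diameter and 40 mm high (69 to 109 mm above the foot). Origin: centre of the foot; z up along the pin.
- pin_collar (a point): Centre of the underside of the pin's collar, 65 mm above the foot; it rests on the fork's upper ear when the pin is fully home.
- pin_stand: Fixed grey block 60 x 60 x 70 mm high with a 14 mm upright hole in the middle that holds the pin, on either side of the work. Origin: centre of its underside.
- drip_tray: Loose blue open tray 150 x 150 x 30 mm high, beneath where the arm's end comes on one side, left or right. Origin: centre of its underside.
- caddy: Loose white caddy with washing packets, 130 x 130 mm, 80 mm high, at the mirrored place on the other side. Origin: centre of its underside. Leave alone.
- softener: Loose closed blue bottle, 66 mm across, 170 mm high. Origin: centre of its underside. Leave alone.
- scoop_cup: Loose orange cup, 66 mm across, 75 mm high. Origin: centre of its underside. Leave alone.

How it is judged:
By the outcome, as a careful person would: the job done as asked, in the order asked, and still so for the second after the job is handed in, with the robot touching nothing.
It also fails if it takes over 72 s, if anything falls off the work surface, if the arm or the gripper's body presses on something with over 40 N, if the wrist force passes 120 N, or if a joint passes its speed limit or range.

## Working session

There is one attempt and no reset: what is moved stays moved. The work goes in short steps, Python scripts to look and compute and a shell command to move; the robot and the scene stay as the last step left them, time stands still between calls to the robot, and variables do not carry over. Pictures are saved under pics/ and viewed, at most 13 in all, crops included, and the job is handed in when it is done.

```bash
ls; mkdir -p pics
python3 - <<'E'
from cell import arm
import cv2, json, numpy as np
s=arm.observe(); print(s)
np.set_printoptions(precision=4,suppress=True)
for n in ("scene","top"):
    d=arm.get_image(n); cv2.imwrite(f"pics/{n}0.png",d["image"]); print(n,d["fx"],d["fy"],d["cx"],d["cy"]); print(np.array(d["cam_to_world"]))
a=cv2.imread("pics/scene0.png");b=cv2.imread("pics/top0.png")
E
```

```text
cell.py
nudge.py
pics
{'clock': 0.0, 'joints': array([ 1.01841487,  0.43523377,  0.02497963,  1.5740672 , -0.01159144,
        1.13397508, -0.07514443]), 'dq': array([-1.22079880e-03,  6.61232628e-04,  2.03200834e-05,  4.56524319e-04,
       -6.48231713e-04,  9.15848959e-04,  1.41874520e-03]), 'joint_efforts': array([-4.68771577e-04, -6.67839932e+01,  9.85440910e-01, -3.14459753e+01,
       -6.02378463e-02,  4.25973732e-02,  1.48578292e-04]), 'position': array([ 0.27146226, -0.56242643,  0.2259499 ]), 'ee_rot': array([-3.06110105e+00, -7.00071264e-01,  7.67096089e-04]), 'force': array([ 0.08087127, -0.15384071,  0.12182314]), 'ft_torque': array([-0.01891771, -0.00226543, -0.02478526]), 'gripper_force': 0.0, 'width': 1.0042378188484193}
scene 455.00581231805603 455.00581231805603 258.2150101968913 190.36165186483615
[[ 0.8818  0.2602 -0.3933  1.1458]
 [ 0.4715 -0.4779  0.7411 -0.9778]
 [ 0.0049 -0.839  -0.5441  0.8605]
 [ 0.      0.      0.      1.    ]]
top 380.20598779914354 380.20598779914354 261.3922380961825 188.77301441515274
[[ 0.0039 -0.9914  0.1308  0.4703]
 [-0.9998 -0.001   0.0223 -0.0125]
 [-0.022  -0.1308 -0.9912  1.1177]
 [ 0.      0.      0.      1.    ]]
```

View pics/scene0.png

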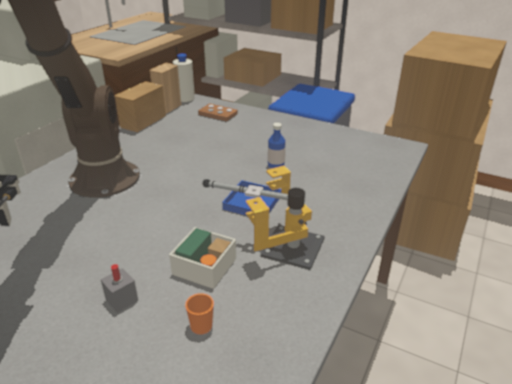

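View pics/top0.png

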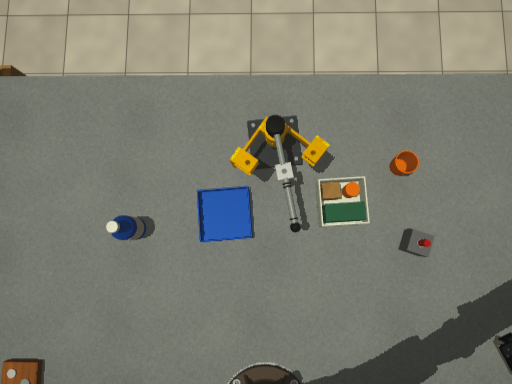

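The top view shows the tray at left (225,214), so the job is on the left fork (hole about (248,161)). The arm's ball is at (295,227), the hub at (275,125) and the red pin at (425,243). The scene view shows the pin at (115,272) and the ball at (207,183).

```bash
cat > h.py <<'E'
import numpy as np, cv2
from scipy.spatial.transform import Rotation as R
np.set_printoptions(precision=4,suppress=True)
def ray(d,px,T):
    T=np.array(T); v=T[:3,:3]@np.array([(px[0]-d["cx"])/d["fx"],(px[1]-d["cy"])/d["fy"],1.]); return T[:3,3],v/np.linalg.norm(v)
def atz(o,v,z): return o+v*(z-o[2])/v[2]
def tri(rays):
    A=sum(np.eye(3)-np.outer(v,v) for o,v in rays); b=sum((np.eye(3)-np.outer(v,v))@o for o,v in rays)
    p=np.linalg.solve(A,b); return p,[float(np.linalg.norm(np.cross(p-o,v))) for o,v in rays]
def toolT(s):
    T=np.eye(4);T[:3,:3]=R.from_rotvec(s["ee_rot"]).as_matrix();T[:3,3]=s["position"];return T
def blob(img,lo,hi,win):
    x0,y0,x1,y1=win; m=cv2.inRange(cv2.cvtColor(img[y0:y1,x0:x1],cv2.COLOR_BGR2HSV),lo,hi)
    n,_,st,c=cv2.connectedComponentsWithStats(m); k=1+np.argmax(st[1:,4]); return c[k]+[x0,y0],st[k]
def up(img,win,f): 
    x0,y0,x1,y1=win; return cv2.resize(img[y0:y1,x0:x1],None,fx=f,fy=f,interpolation=cv2.INTER_CUBIC)
E
python3 - <<'E'
from h import *
from cell import arm
S=arm.get_image("scene");T=arm.get_image("top")
s,t=S["image"],T["image"]
rs,rt=lambda p:ray(S,p,S["cam_to_world"]),lambda p:ray(T,p,T["cam_to_world"])
a,sa=blob(s,(0,150,60),(6,255,255),(100,255,130,285));b,sb=blob(t,(0,150,60),(6,255,255),(412,232,436,254))
print("pin",a,sa,b,sb,tri([rs(a),rt(b)]), atz(*rt(b),.17))
a,sa=blob(s,(0,0,0),(180,255,60),(198,175,214,191));b,sb=blob(t,(0,0,0),(180,255,60),(286,219,304,237))
print("ball",a,sa,b,sb,tri([rs(a),rt(b)]))
b,sb=blob(t,(0,0,0),(180,255,50),(262,112,288,138)); print("hub",b,sb,atz(*rt(b),.194))
cv2.imwrite("pics/m1.png",np.hstack([up(t,(225,108,335,188),4),]))
cv2.imwrite("pics/m2.png",up(s,(235,160,325,270),5))
E
```

```text
pin [114.1 266.9] [12 10  5  5 20] [424.3429 242.7429] [ 6  8 13  7 70] (array([ 0.46  , -0.4167,  0.1085]), [0.0027525395479739796, 0.002752539547973889]) [ 0.4626 -0.3903  0.17  ]Traceback (most recent call last):
  File "<stdin>", line 8, in <module>
  File "h.py", line 14, in blob
    n,_,st,c=cv2.connectedComponentsWithStats(m); k=1+np.argmax(st[1:,4]); return c[k]+[x0,y0],st[k]
                                                      ~~~~~~~~~^^^^^^^^^^
    return _wrapfunc(a, 'argmax', axis=axis, out=out, **kwds)
    return bound(*args, **kwds)
ValueError: attempt to get argmax of an empty sequence
```

Run:
```python
from h import *
from cell import arm
S=arm.get_image("scene");T=arm.get_image("top")
s,t=S["image"],T["image"]
rs,rt=lambda p:ray(S,p,S["cam_to_world"]),lambda p:ray(T,p,T["cam_to_world"])
def red(im,w):
    x0,y0,x1,y1=w;c=im[y0:y1,x0:x1].astype(int);m=(c[...,2]>90)&(c[...,1]<60)&(c[...,0]<70);y,x=np.nonzero(m);print(x.min()+x0,x.max()+x0,y.min()+y0,y.max()+y0,len(x));return np.array([x.mean()+x0,y.mean()+y0])
a=red(s,(100,255,130,285));b=red(t,(412,232,436,254))
print("pin",a,b,tri([rs(a),rt(b)]))
try:
  lo,hi=(0,0,0),(180,255,85)
  a,sa=blob(s,lo,hi,(200,176,212,191));b,sb=blob(t,lo,hi,(286,219,304,237))
  print("ball",a,sa,b,sb,tri([rs(a),rt(b)]),atz(*rt(b),.171))
  b,sb=blob(t,lo,(180,255,60),(262,112,290,138)); print("hub",b,sb,atz(*rt(b),.194))
except Exception as e: print(e)
im=np.zeros((560,800,3),np.uint8)
u=up(t,(225,108,325,188),5); im[:400,:500]=u; v=up(s,(240,165,315,265),4); im[:400,500:]=v
im[410:550,:140]=up(t,(410,228,438,256),5);im[410:550,200:340]=up(s,(100,258,128,286),5);im[410:550,400:540]=up(t,(283,215,311,243),5);im[410:550,600:740]=up(s,(192,170,220,198),5)
cv2.imwrite("pics/m1.png",im)
```

```text
114 118 270 278 23
418 430 240 246 46
pin [115.913  274.6957] [426.     242.9565] (array([ 0.4629, -0.4246,  0.0914]), [0.001929732248151134, 0.0019297322481510685])
ball [205.5938 182.9062] [ 3  4  6  7 32] [296.6552 226.1121] [  4   0  14  14 116] (array([ 0.501 , -0.0793,  0.174 ]), [0.0012262681034658173, 0.001226268103465899]) [ 0.5021 -0.0788  0.171 ]
hub [275.8438 124.6648] [  4   3  24  22 352] [ 0.7542 -0.0272  0.194 ]
```

View pics/m1.png

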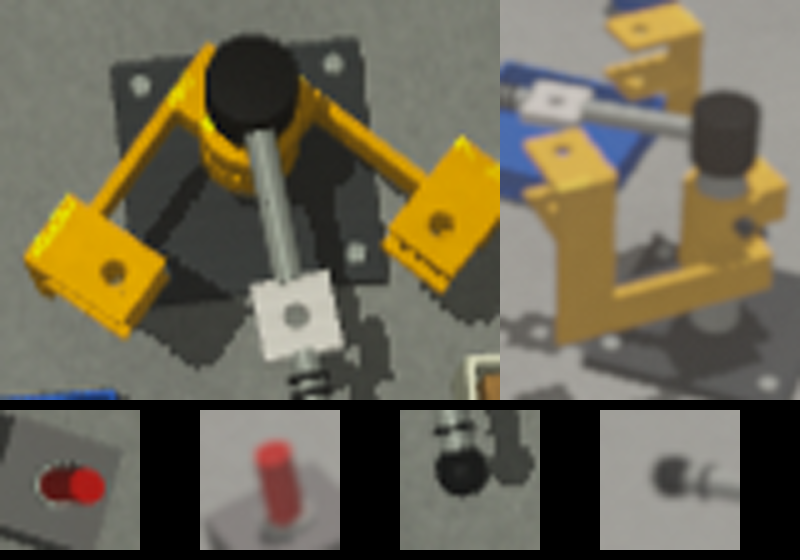

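The close-ups show, in crop pixels: left fork hole at (114,271), plate hole at (297,316), right fork hole at (441,224), and ball centre at (461,471). The pin's red top is at (87,485) in the top view and (273,452) in the scene view.

Run:
```python
from h import *
from cell import arm
S=arm.get_image("scene");T=arm.get_image("top")
rs=lambda x,y,x0,y0,px,py,f:ray(S,((x-px+.5)/f-.5+x0,(y-py+.5)/f-.5+y0),S["cam_to_world"])
rt=lambda x,y,x0,y0,px,py,f:ray(T,((x-px+.5)/f-.5+x0,(y-py+.5)/f-.5+y0),T["cam_to_world"])
L=rt(114,271,225,108,0,0,5);P=rt(297,316,225,108,0,0,5);Rr=rt(441,224,225,108,0,0,5)
print("L",atz(*L,.192),tri([L,rs(642,28,240,165,500,0,4)]))
print("P",atz(*P,.176),tri([P,rs(557,101,240,165,500,0,4)]))
print("R",atz(*Rr,.192),tri([Rr,rs(563,150,240,165,500,0,4)]))
b=rt(461,471,283,215,400,410,5);print("ball",atz(*b,.171),tri([b,rs(672,477,192,170,600,410,5)]))
p=rt(87,485,410,228,0,410,5);print("pintop",tri([p,rs(273,452,100,258,200,410,5)]))
h=rt(252,82,225,108,0,0,5);print("hub",atz(*h,.194))
print(toolT(arm.observe())); print(arm.get_image("wrist")["mount"],arm.tcp_to_grasp)
```

```text
L [0.6599 0.0434 0.192 ] (array([0.6594, 0.0431, 0.1926]), [0.000473424982543132, 0.00047342498254305295])
P [ 0.6402 -0.0479  0.176 ] (array([ 0.6396, -0.0482,  0.1757]), [0.0006537277756048467, 0.0006537277756049081])
R [ 0.6836 -0.1188  0.192 ] (array([ 0.683 , -0.1193,  0.1916]), [0.0008049381166832912, 0.0008049381166833471])
ball [ 0.5004 -0.0742  0.171 ] (array([ 0.4993, -0.075 ,  0.1708]), [0.0012872443575422726, 0.0012872443575422166])
pintop (array([ 0.4619, -0.4197,  0.1148]), [0.0008542329524927716, 0.0008542329524927469])
hub [ 0.7559 -0.0251  0.194 ]
[[ 0.9006  0.4347 -0.0001  0.2717]
 [ 0.4347 -0.9006  0.0002 -0.5628]
 [-0.     -0.0002 -1.      0.2266]
 [ 0.      0.      0.      1.    ]]
[[-0.0016 -0.9581 -0.2865  0.0779]
 [ 1.     -0.0017 -0.      0.001 ]
 [-0.0005 -0.2865  0.9581 -0.1586]
 [ 0.      0.      0.      1.    ]] 0.0188
```

Units first: shifts go in units of 50 mm. So 0.034 m is 0.68, -0.0234 m is -0.468.

```bash
python3 nudge.py '[{"x": 0.68,"y": -0.468,"jaw": 1},{"x": 0.68,"y": -0.468,"jaw": 1},{"x": 0.68,"y": -0.468,"jaw": 1},{"x": 0.68,"y": -0.468,"jaw": 1},{"x": 0.68,"y": -0.468,"jaw": 1},{"x": 0.68,"y": -0.468,"jaw": 1},{"x": 0.68,"y": -0.468,"jaw": 1},{"x": 0.68,"y": -0.468,"jaw": 1},{"x": 0.68,"y": -0.468,"jaw": 1},{"x": 0.68,"y": -0.468,"jaw": 1}]' 10
python3 nudge.py '[{"x": 0.68,"y": -0.468,"jaw": 1},{"x": 0.68,"y": -0.468,"jaw": 1},{"x": 0.68,"y": -0.468,"jaw": 1},{"x": 0.6,"y": -0.42,"jaw": 1},{"rz": 0.13,"jaw": 1},{"rz": 0.13,"jaw": 1},{"jaw": 1}]'
python3 - <<'E'
from h import *
from cell import arm
s=arm.observe();T=toolT(s);W=arm.get_image("wrist");cv2.imwrite("pics/w1.png",W["image"])
print(T,s["joints"])
C=T@np.array(W["mount"])
for n,p in dict(P=[.6402,-.0479,.176],L=[.6599,.0434,.192],ball=[.5004,-.0742,.171]).items():
    q=np.linalg.inv(C)@np.r_[p,1];print(n,W["fx"]*q[0]/q[2]+W["cx"],W["fy"]*q[1]/q[2]+W["cy"])
d=T[:3,:3].T@(np.array([.5557,-.0642,.152])-T[:3,3]);print("togo",d)
E
```

```text
clock: 1.45
position: [0.4769, -0.2028, 0.227]
ee_rot: [3.062, 0.7, 0.001]
force: [0.2, 0.0, 0.3]
width: 0.999
gripper_force: 0.0
clock: 2.15
position: [0.5555, -0.0645, 0.2267]
ee_rot: [3.127, 0.295, -0.0]
force: [0.2, 0.2, 0.4]
width: 0.999
gripper_force: 0.0
[[ 0.9823  0.1871 -0.      0.5555]
 [ 0.1871 -0.9823 -0.0002 -0.0645]
 [-0.0001  0.0002 -1.      0.2267]
 [ 0.      0.      0.      1.    ]] [ 0.143   0.3378 -0.163   1.725   0.0611  1.0838 -1.4221]
P 250.96943972250622 100.61335796907714
L 115.8460625330915 39.53362487760586
ball 251.25029044345632 267.3524175093983
togo [ 0.0002 -0.0003  0.0747]
```

View pics/w1.png

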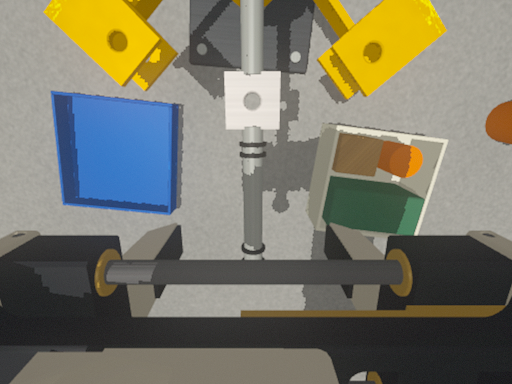

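The wrist view shows the plate hole at (252,100) and the left fork hole at (118,41), both within 2 px of prediction. The bar lies centred between the open fingers. I'll descend and grip lightly.

```bash
python3 nudge.py '[{"z": 0.5,"jaw": 1},{"z": 0.5,"jaw": 1},{"z": 0.5,"jaw": 1},{"jaw": 1},{"jaw": 0},{"jaw": 0},{"jaw": 0},{"jaw": 0},{"jaw": 0},{"jaw": 0}]' 15
python3 - <<'E'
from h import *
from cell import arm
s=arm.observe();T=toolT(s);print(T,s["force"],s["ft_torque"])
H=np.array([.757,-.0255]);v=T[:2,3]-H;r=np.linalg.norm(v);a=np.arctan2(v[1],-v[0]);print(r,a,np.arctan2(T[1,0],T[0,0]))
# swing plan in n steps, shift along old tool axes then turn
for tgt,n in ((0.55,10),):
    d=(tgt-a)/n; print("step",d,"dx",r*(1-np.cos(d)),"dy",-r*np.sin(d))
E
```

```text
clock: 3.2
position: [0.5555, -0.0648, 0.152]
ee_rot: [3.127, 0.298, 0.001]
force: [-0.7, -0.6, 0.6]
width: 0.527
gripper_force: 0.0
[[ 0.982   0.1888  0.0005  0.5555]
 [ 0.1888 -0.982  -0.0001 -0.0648]
 [ 0.0004  0.0002 -1.      0.152 ]
 [ 0.      0.      0.      1.    ]] [-0.6977 -0.5786  0.6256] [0.0152 0.0253 0.0093]
0.2052463753907564 -0.19262304485080536 0.1898975177131607
step 0.07426230448508055 dx 0.0005656955272373567 dy -0.015228062964504808
```

To row units: -0.0152 m is -0.304, 0.0006 m is 0.012.

```bash
python3 nudge.py '[{"jaw": 0},{"jaw": 0},{"jaw": 0},{"jaw": 0},{"jaw": 0},{"jaw": 0},{"jaw": 0},{"jaw": 0}]'
python3 nudge.py '[{"x": 0.012,"y": -0.304,"rz": 0.074,"jaw": 0},{"x": 0.012,"y": -0.304,"rz": 0.074,"jaw": 0},{"x": 0.012,"y": -0.304,"rz": 0.074,"jaw": 0},{"jaw": 0}]'
python3 -c "
from cell import arm;s=arm.observe();print(s['ft_torque'],s['joints'])"
```

```text
clock: 4.0
position: [0.5554, -0.0647, 0.1517]
ee_rot: [-3.127, -0.298, 0.0]
force: [-0.1, 0.1, 0.4]
width: 0.166
gripper_force: 15.0
clock: 4.4
position: [0.5516, -0.0175, 0.1517]
ee_rot: [-3.141, 0.049, 0.001]
force: [-2.1, 2.8, 0.6]
width: 0.167
gripper_force: 15.0
[ 0.73007619  0.37625678 -0.04910489] [ 0.02663652  0.3991427  -0.1219991   1.83749788  0.05904125  0.90895056
 -1.72399435]
```

To row units: -0.0152 m is -0.304, 0.0006 m is 0.012.

```bash
python3 nudge.py '[{"x": 0.012,"y": -0.304,"rz": 0.074,"jaw": 0},{"x": 0.012,"y": -0.304,"rz": 0.074,"jaw": 0},{"x": 0.012,"y": -0.304,"rz": 0.074,"jaw": 0},{"x": 0.012,"y": -0.304,"rz": 0.074,"jaw": 0},{"x": 0.012,"y": -0.304,"rz": 0.074,"jaw": 0},{"x": 0.012,"y": -0.304,"rz": 0.074,"jaw": 0},{"x": 0.012,"y": -0.304,"rz": 0.074,"jaw": 0},{"jaw": 0}]'
cat > look.py <<'E'
import sys
from h import *
from cell import arm
s=arm.observe();T=toolT(s);W=arm.get_image("wrist");C=T@np.array(W["mount"])
v=T[:2,3]-[.757,-.0255];print("r,a",np.hypot(*v),np.arctan2(v[1],-v[0]),"x-dir",np.arctan2(T[1,0],T[0,0]),s["position"],s["force"],s["ft_torque"],s["joints"])
for p in ([.6599,.0434,.192],):
    q=np.linalg.inv(C)@np.r_[p,1];print("L px",W["fx"]*q[0]/q[2]+W["cx"],W["fy"]*q[1]/q[2]+W["cy"],W["fx"])
np.savez(sys.argv[1],C=C,T=T,img=W["image"],K=[W["fx"],W["fy"],W["cx"],W["cy"]])
w=eval(sys.argv[3]) if len(sys.argv)>3 else (0,0,512,384)
cv2.imwrite("pics/"+sys.argv[2],up(W["image"],w,min(800//(w[2]-w[0]),600//(w[3]-w[1]))))
E
python3 look.py a.npz w2.png "(130,0,380,190)"
```

```text
clock: 5.2
position: [0.5824, 0.0836, 0.1517]
ee_rot: [-3.024, 0.849, 0.002]
force: [-3.4, 5.8, 2.0]
width: 0.168
gripper_force: 15.0
r,a 0.2058677928455268 0.5584326477614929 x-dir -0.5473631492659705 [0.5824 0.0836 0.1517] [-3.414   5.7769  1.9567] [ 1.2741  0.7907 -0.082 ] [-0.2206  0.4478 -0.0164  1.7548  0.0068  0.9395 -2.3575]
L px 237.1660298119741 91.05204088259133 270.2140037991065
```

View pics/w2.png

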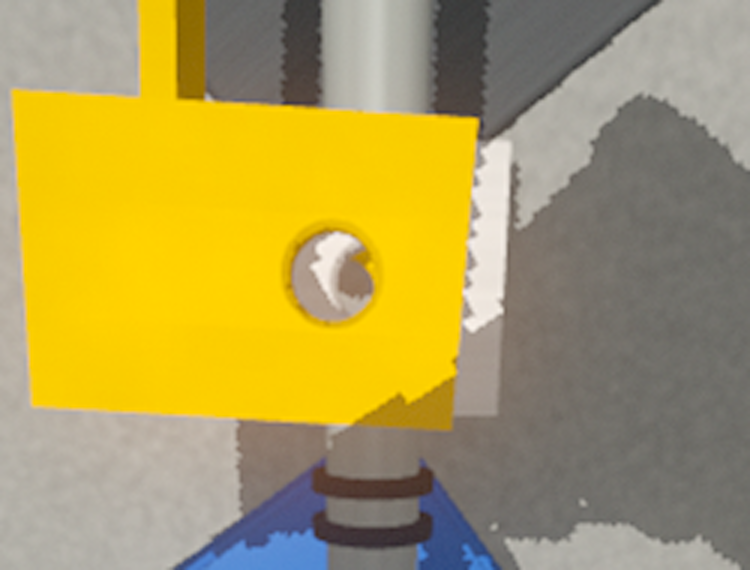

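The crop shows the ear hole centre at about (332,273), which is image (240.5,90.8). The plate hole is partly visible through it, centred near image (254.5,92) on the bar's centre line.

Run:
```python
from h import *
z=np.load("a.npz");K=dict(zip(("fx","fy","cx","cy"),z["K"]));C=z["C"];print(K)
L=atz(*ray(K,(240.5-.3,90.8-.3),C),.192)
T=z["T"]
print("L",L)
for n,p in dict(L=L,L0=np.array([.6599,.0434,.192])).items():
    v=p[:2]-[.757,-.0255];print(n,np.hypot(*v),np.arctan2(v[1],-v[0]))
for x in (254,255):
    P=atz(*ray(K,(x,92),C),.176);v=P[:2]-[.757,-.0255];print(P,np.hypot(*v),np.arctan2(v[1],-v[0]))
# w1 view of L and P
```

```text
{'fx': np.float64(270.2140037991065), 'fy': np.float64(270.2140037991065), 'cx': np.float64(253.02611290591344), 'cy': np.float64(192.9992501987245)}
L [0.6594 0.0422 0.192 ]
L 0.11877115684155033 0.6067661485893966
L0 0.11906141272469428 0.6171251063817065
[0.6569 0.0371 0.176 ] 0.11810500995010237 0.5588969686438134
[0.6566 0.0367 0.176 ] 0.11810134611519903 0.5549498608935722
```

To row units: -0.0052 m is -0.104, -0.0051 m is -0.102.

```bash
python3 nudge.py '[{"x": 0.004,"y": -0.104,"rz": 0.025,"jaw": 0},{"x": 0.004,"y": -0.102,"rz": 0.025,"jaw": 0},{"jaw": 0},{"jaw": 0}]'
python3 look.py b.npz w3.png "(190,50,310,140)"
```

```text
clock: 5.65
position: [0.5869, 0.0905, 0.1517]
ee_rot: [-3.003, 0.922, 0.004]
force: [-6.3, 5.1, 4.1]
width: 0.167
gripper_force: 15.0
r,a 0.20586040495619598 0.598616022144038 x-dir -0.595905721060651 [0.5869 0.0905 0.1517] [-6.2982  5.128   4.0842] [ 1.0156  1.3997 -0.067 ] [-0.2384  0.4564 -0.0049  1.7402  0.0005  0.9469 -2.4097]
L px 247.27410548190772 91.86323616771399 270.2140037991065
```

View pics/w3.png

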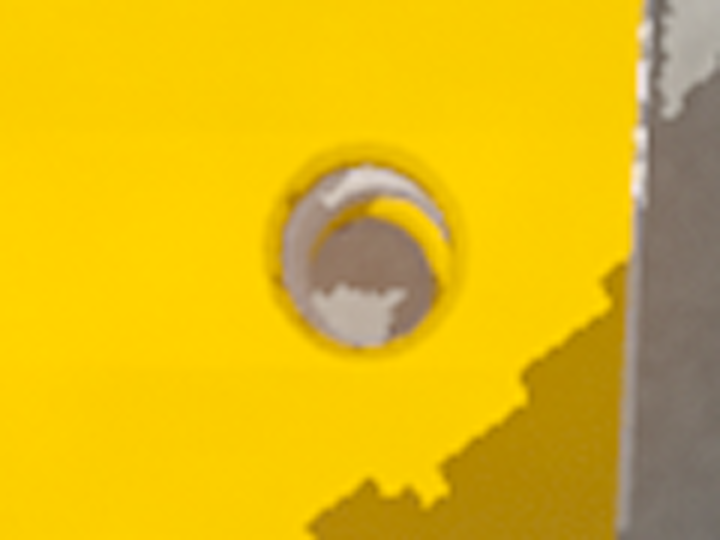

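The ear hole is at crop (366,252), the lower ear hole at about (372,283) and the plate hole at about (380,265). The plate lacks about 0.9 mm (0.008 rad).

```bash
python3 nudge.py '[{"y": -0.036,"rz": 0.008,"jaw": 0},{"jaw": 0},{"jaw": 0}]'
python3 look.py c.npz w4.png "(210,60,290,120)"
python3 - <<'E'
from h import *
b=np.load("b.npz")["img"];c=np.load("c.npz")["img"]
print(np.abs(b.astype(int)-c).mean())
cv2.imwrite("pics/w4.png",np.hstack([up(b,(225,70,275,120),8),up(c,(225,70,275,120),8)]))
E
```

```text
clock: 6.0
position: [0.5875, 0.0914, 0.1516]
ee_rot: [2.999, -0.935, -0.005]
force: [-7.2, 3.4, 5.8]
width: 0.168
gripper_force: 15.0
r,a 0.20590706090851651 0.6038346977293628 x-dir -0.6042173285100733 [0.5875 0.0914 0.1516] [-7.2456  3.418   5.8334] [0.7665 1.7039 0.0416] [-0.2414  0.4579 -0.0027  1.7378 -0.0003  0.9488 -2.4187]
L px 248.24615399756271 91.81644144317922 270.2140037991065
2.396908230251736
```

View pics/w4.png

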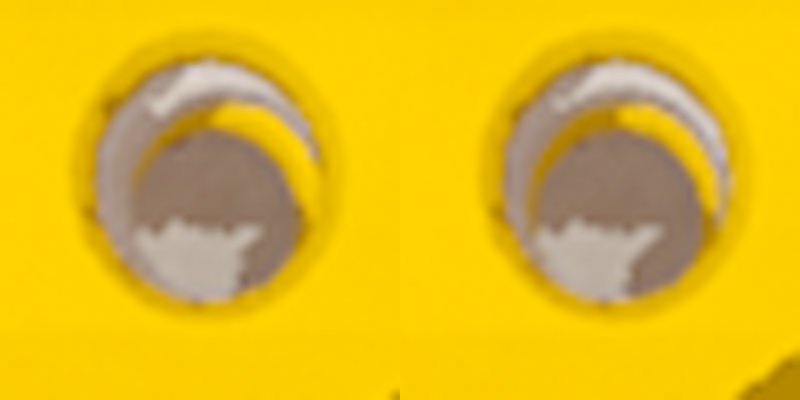

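Right panel: upper and lower ear holes are centred at x≈618 and the plate hole at about 623 (0.3 mm off), so it is aligned. I'll release, lift and compare.

To row units: -0.03 m is -0.6, -0.02 m is -0.4.

```bash
python3 nudge.py '[{"jaw": 0.6},{"jaw": 0.6},{"jaw": 0.6},{"jaw": 0.6},{"jaw": 0.6},{"jaw": 0.6},{"jaw": 0.6},{"jaw": 0.6}]'
python3 look.py d.npz tmp1.png
python3 nudge.py '[{"z": -0.6,"jaw": 0.7},{"z": -0.6,"jaw": 0.7},{"z": -0.4,"jaw": 0.7},{"jaw": 0.7}]'
python3 look.py e.npz tmp2.png
python3 - <<'E'
from h import *
d=np.load("d.npz")["img"];e=np.load("e.npz")
K=dict(zip(("fx","fy","cx","cy"),e["K"]))
q=np.linalg.inv(e["C"])@[.6594,.0422,.192,1];x,y=int(K["fx"]*q[0]/q[2]+K["cx"]),int(K["fy"]*q[1]/q[2]+K["cy"]);print(x,y)
cv2.imwrite("pics/w5.png",np.hstack([up(d,(225,70,275,120),8),up(e["img"],(x-25,y-25,x+25,y+25),8)]))
E
```

```text
clock: 6.85
position: [0.5893, 0.0914, 0.1517]
ee_rot: [2.997, -0.941, 0.0]
force: [-0.2, -0.5, -0.1]
width: 0.593
gripper_force: 0.0
r,a 0.20444397157244246 0.6088805527311218 x-dir -0.6081136792609767 [0.5893 0.0914 0.1517] [-0.1669 -0.4616 -0.1075] [ 0.0983  0.0303 -0.0155] [-0.2427  0.4588 -0.0012  1.7361  0.0007  0.9467 -2.4231]
L px 249.87178337938678 95.35740288058064 270.2140037991065
clock: 7.3
position: [0.591, 0.0918, 0.2349]
ee_rot: [-2.995, 0.94, -0.007]
force: [0.0, 0.3, 0.0]
width: 0.698
gripper_force: 0.0
r,a 0.20325690300644683 0.6150171829522545 x-dir -0.6082736743104695 [0.591  0.0918 0.2349] [0.0196 0.3352 0.0045] [ 0.079   0.0723 -0.0501] [-0.2467  0.3816  0.0045  1.6348 -0.0017  1.1198 -2.4208]
L px 253.2660253242543 104.38515336224148 270.2140037991065
255 103
```

View pics/w5.png

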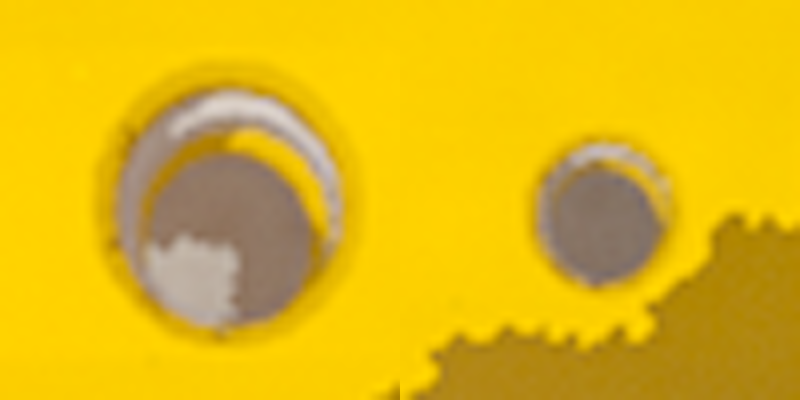

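Still aligned after release: the upper ear, plate and lower ear holes are concentric in both views. The ear hole is at (253.3,94.9) in d and (254.8,104.3) in e. Next I go to the pin.

```bash
python3 - <<'E'
from h import *
rs=[]
for n,p in dict(a=(240.2,90.5),c=(251.8,92.1),d=(253.3,94.9),e=(254.8,104.3)).items():
    z=np.load(n+".npz");K=dict(zip(("fx","fy","cx","cy"),z["K"]));r=ray(K,p,z["C"]);rs.append(r);print(n,atz(*r,.192))
print(tri(rs))
E
python3 nudge.py '[{"rz": -0.12,"jaw": 0.7},{"rz": -0.12,"jaw": 0.7},{"rz": -0.12,"jaw": 0.7},{"rz": -0.12,"jaw": 0.7},{"rz": -0.128,"jaw": 0.7},{"jaw": 0.7}]'
python3 nudge.py '[{"x": -0.3,"y": 0.854,"jaw": 0.7},{"x": -0.3,"y": 0.854,"jaw": 0.7},{"x": -0.3,"y": 0.854,"jaw": 0.7},{"x": -0.3,"y": 0.854,"jaw": 0.7},{"x": -0.3,"y": 0.854,"jaw": 0.7},{"x": -0.3,"y": 0.854,"jaw": 0.7},{"x": -0.3,"y": 0.854,"jaw": 0.7},{"x": -0.3,"y": 0.854,"jaw": 0.7},{"x": -0.3,"y": 0.854,"jaw": 0.7},{"x": -0.3,"y": 0.854,"jaw": 0.7}]'
python3 nudge.py '[{"x": -0.3,"y": 0.854,"jaw": 0.7},{"x": -0.3,"y": 0.854,"jaw": 0.7},{"jaw": 0.7},{"jaw": 0.7}]'
python3 look.py f.npz tmp3.png
python3 nudge.py '[{"z": 0.6,"jaw": 0.7},{"z": 0.6,"jaw": 0.7},{"jaw": 0.7},{"jaw": 0.7}]'
python3 look.py g.npz tmp4.png
python3 - <<'E'
from h import *
o=[]
for n in "fg":
    z=np.load(n+".npz");c=z["img"].astype(int);m=((c[...,2]>90)&(c[...,1]<60)&(c[...,0]<70)).astype(np.uint8)
    k,_,st,ce=cv2.connectedComponentsWithStats(m);i=1+np.argmax(st[1:,4]);print(n,st[i],ce[i]);x,y=map(int,ce[i]);x=min(max(x,40),470);y=min(max(y,40),342);print(x-40,y-40);o.append(up(z["img"],(x-40,y-40,x+40,y+40),5))
cv2.imwrite("pics/w6.png",np.hstack(o))
E
```

```text
a [0.6594 0.0422 0.192 ]
c [0.659  0.0423 0.192 ]
d [0.6592 0.0421 0.192 ]
e [0.6593 0.0425 0.192 ]
(array([0.6592, 0.0423, 0.1936]), [0.00016252504419917325, 0.00026460179563208327, 0.00011694198737424324, 0.0002321258010685632])
clock: 7.95
position: [0.5886, 0.0912, 0.2303]
ee_rot: [3.141, 0.003, -0.003]
force: [0.0, 0.6, -0.5]
width: 0.704
gripper_force: 0.0
clock: 8.95
position: [0.438, -0.337, 0.2311]
ee_rot: [-3.141, 0.007, 0.001]
force: [-0.1, 0.2, 0.1]
width: 0.698
gripper_force: 0.0
clock: 9.35
position: [0.4081, -0.4216, 0.2307]
ee_rot: [-3.141, 0.009, 0.002]
force: [0.3, 0.1, -0.0]
width: 0.702
gripper_force: 0.0
r,a 0.5277860777257792 -0.8486874563554768 x-dir -0.006034974772738884 [ 0.4081 -0.4216  0.2307] [ 0.2584  0.1433 -0.0206] [ 0.065  -0.0269 -0.0168] [ 0.6416  0.3689  0.0945  1.6682 -0.0379  1.1077 -0.8301]
L px -645.766184960257 -228.65330027453945 270.2140037991065
clock: 9.8
position: [0.4098, -0.4196, 0.172]
ee_rot: [-3.141, -0.001, 0.001]
force: [1.2, 0.5, -0.2]
width: 0.699
gripper_force: 0.0
r,a 0.5252058168835366 -0.8486596248274035 x-dir 0.000809744823184678 [ 0.4098 -0.4196  0.172 ] [ 1.2128  0.4526 -0.2036] [0.0479 0.0417 0.0258] [ 0.6447  0.4224  0.0855  1.7429 -0.0428  0.9792 -0.8233]
L px -1237.701407341633 -462.38337926364494 270.2140037991065
f [247 144   9   2  14] [251.     144.3571]
211 104
g [247 132  15   6  28] [253.8214 133.8929]
213 93
```

View pics/w6.png

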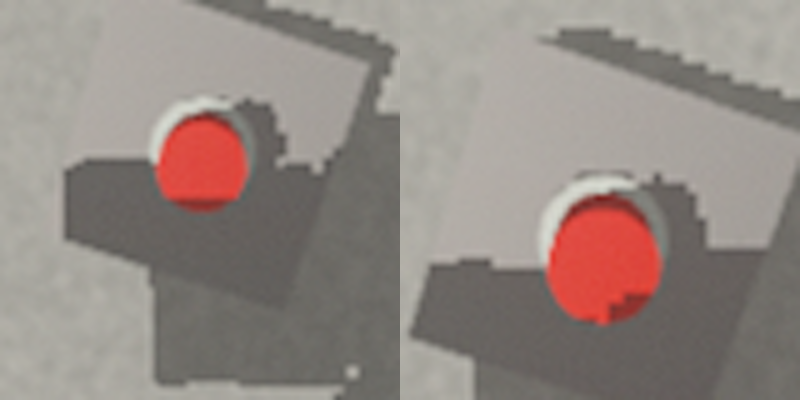

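In f the red top's circle is centred at crop (202,160), image (251.0,135.6). In g it is at crop (605,265), image (253.6,145.6), standing upright in the grey block.

Run:
```python
from h import *
from cell import arm
rs=[]
for n,p in dict(f=(251,135.6),g=(253.6,145.6)).items():
    z=np.load(n+".npz");K=dict(zip(("fx","fy","cx","cy"),z["K"]));r=ray(K,p,z["C"]);rs.append(r);print(n,atz(*r,.1148),atz(*r,.109))
print(tri(rs)); S=arm.get_image("scene");t=arm.get_image("top")
rs.append(ray(S,(114.5-.4,266.3),S["cam_to_world"]));rs.append(ray(t,(427,242.6),t["cam_to_world"]))
p,e=tri(rs);print(p,e);s=arm.observe();print(s["position"],toolT(s)[:3,:3].T@(p-s["position"]))
```

```text
f [ 0.464  -0.4206  0.1148] [ 0.4635 -0.4206  0.109 ]
g [ 0.4628 -0.4208  0.1148] [ 0.4621 -0.4208  0.109 ]
(array([ 0.4667, -0.4209,  0.1479]), [6.878488716420025e-05, 6.87848871642505e-05])
[ 0.4627 -0.4205  0.1144] [0.0012368968153716178, 0.00032337448617968177, 0.001304356306089576, 0.0011320080829397942]
[ 0.4102 -0.4212  0.1734] [ 0.0524 -0.0008  0.0592]
```

To row units: 0.03 m is 0.6, 0.0262 m is 0.524.

```bash
python3 nudge.py '[{"x": 0.52,"jaw": 0.7},{"x": 0.524,"y": -0.008,"jaw": 0.6},{"z": 0.6,"jaw": 0.5},{"z": 0.6,"jaw": 0.5},{"z": 0.4,"jaw": 0.5},{"jaw": 0.5},{"jaw": 0.5}]' 30
python3 -c "
from cell import arm;s=arm.observe();print(s['position'],s['ee_rot'])"
```

```text
clock: 10.65
position: [0.4619, -0.421, 0.093]
ee_rot: [3.141, -0.001, 0.002]
force: [0.0, 0.3, 0.5]
width: 0.502
gripper_force: 0.0
[ 0.46194692 -0.42100009  0.09298916] [ 3.14078897e+00 -6.50081987e-04  1.58470192e-03]
```

```bash
python3 nudge.py '[{"x": 0.014,"z": 0.31,"jaw": 0.5},{"jaw": 0.1},{"jaw": 0.1},{"jaw": 0.1},{"jaw": 0.1},{"jaw": 0.1},{"jaw": 0.1},{"jaw": 0.1}]' 40
python3 nudge.py '[{"jaw": 0},{"jaw": 0},{"jaw": 0},{"jaw": 0}]'
```

```text
clock: 11.45
position: [0.4625, -0.4208, 0.0772]
ee_rot: [3.141, -0.0, 0.002]
force: [-1.2, 1.1, 6.6]
width: 0.189
gripper_force: 40.0
clock: 11.85
position: [0.4625, -0.4208, 0.0772]
ee_rot: [3.141, -0.0, 0.002]
force: [-0.4, 1.4, 6.9]
width: 0.188
gripper_force: 40.0
```

```bash
python3 nudge.py '[{"z": -0.4,"jaw": 0},{"z": -0.8,"jaw": 0},{"z": -0.8,"jaw": 0},{"z": -0.8,"jaw": 0},{"z": -0.8,"jaw": 0},{"z": -0.8,"jaw": 0},{"jaw": 0}]'
python3 nudge.py '[{"x": 0.358,"y": -0.842,"jaw": 0},{"x": 0.358,"y": -0.842,"jaw": 0},{"x": 0.358,"y": -0.842,"jaw": 0},{"x": 0.358,"y": -0.842,"jaw": 0},{"x": 0.358,"y": -0.842,"jaw": 0},{"x": 0.358,"y": -0.842,"jaw": 0},{"x": 0.358,"y": -0.842,"jaw": 0},{"x": 0.358,"y": -0.842,"jaw": 0},{"x": 0.358,"y": -0.842,"jaw": 0},{"x": 0.358,"y": -0.842,"jaw": 0}]'
python3 nudge.py '[{"x": 0.356,"y": -0.842,"jaw": 0},{"jaw": 0},{"jaw": 0},{"jaw": 0}]'
python3 look.py k.npz w7.png "(150,60,350,210)"
```

```text
clock: 12.55
position: [0.4639, -0.4223, 0.3026]
ee_rot: [3.135, -0.001, 0.012]
force: [0.4, -0.3, -1.0]
width: 0.185
gripper_force: 40.0
clock: 13.55
position: [0.6413, 0.002, 0.2956]
ee_rot: [3.141, -0.001, -0.001]
force: [1.6, -0.6, -1.1]
width: 0.188
gripper_force: 40.0
clock: 13.95
position: [0.6586, 0.0409, 0.2957]
ee_rot: [3.14, -0.003, -0.001]
force: [-0.0, 0.8, -0.8]
width: 0.186
gripper_force: 40.0
r,a 0.11871920071290512 0.5940039481836024 x-dir -0.0017484594565527175 [0.6586 0.0409 0.2957] [-0.0196  0.7899 -0.7988] [ 0.0046  0.0297 -0.014 ] [-0.1054  0.4554 -0.0601  1.3674  0.0283  1.3207 -1.739 ]
L px 249.71117545874975 191.61031907338173 270.2140037991065
```

View pics/w7.png

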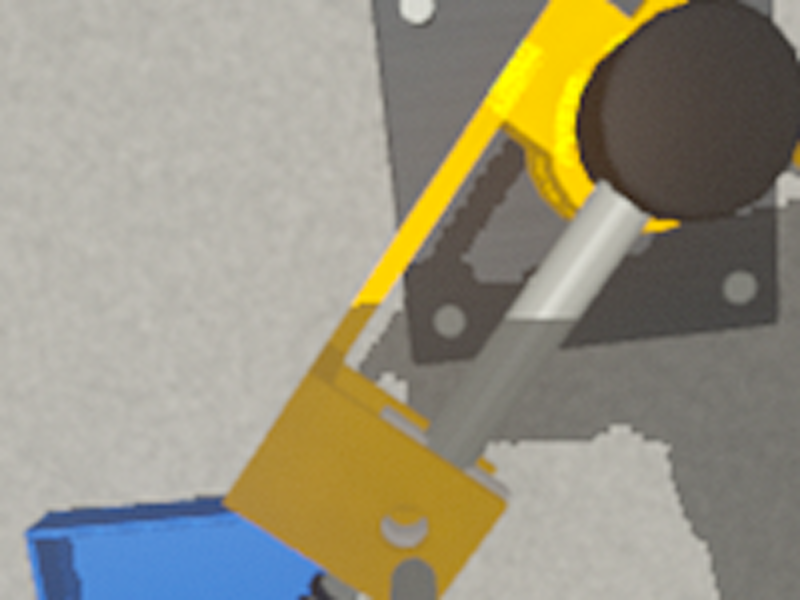

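The crop shows the fork hole at (405,529), image (250.9,191.9), with the arm under it. The pin's foot enters from below at crop x≈413, image x 252.9.

Run:
```python
from h import *
z=np.load("k.npz");K=dict(zip(("fx","fy","cx","cy"),z["K"]));C,T=z["C"],z["T"]
L=atz(*ray(K,(250.9,191.9),C),.192);print("L",L)
for p in ([0,0,.072,1],[.0035,0,.072,1],[.005,0,.069,1]):
    q=np.linalg.inv(C)@(T@np.array(p));print("foot px",K["fx"]*q[0]/q[2]+K["cx"],K["fy"]*q[1]/q[2]+K["cy"],(K["fx"]*q[0]/q[2]+K["cx"]-150)*4,(K["fy"]*q[1]/q[2]+K["cy"]-60)*4)
print(T)
```

```text
L [0.6596 0.0422 0.192 ]
foot px 252.1675716539143 202.97118552819734 408.67028661565723 571.8847421127894
foot px 252.15777462479656 199.27434269352773 408.63109849918624 557.0973707741109
foot px 252.14282492141626 198.70788219029953 408.57129968566505 554.8315287611981
[[ 1.     -0.0017 -0.0009  0.6586]
 [-0.0017 -1.     -0.0012  0.0409]
 [-0.0009  0.0012 -1.      0.2957]
 [ 0.      0.      0.      1.    ]]
```

To row units: -0.0018 m is -0.036, 0.0007 m is 0.014.

```bash
python3 nudge.py '[{"x": 0.014,"y": -0.036,"jaw": 0},{"z": 0.24,"jaw": 0},{"z": 0.24,"jaw": 0},{"jaw": 0},{"jaw": 0},{"jaw": 0}]'
python3 look.py l.npz w8.png "(215,170,295,230)"
```

```text
clock: 14.6
position: [0.6598, 0.0443, 0.2724]
ee_rot: [-3.142, 0.001, -0.001]
force: [-0.2, -0.1, -0.8]
width: 0.184
gripper_force: 40.0
r,a 0.11959812391978794 0.6226742574330852 x-dir -0.00037857663000797557 [0.6598 0.0443 0.2724] [-0.1835 -0.1239 -0.7686] [ 0.0115 -0.0135 -0.0233] [-0.1072  0.4688 -0.0635  1.4025  0.03    1.2708 -1.7438]
L px 253.11088808409693 200.03364331220948 270.2140037991065
```

View pics/w8.png

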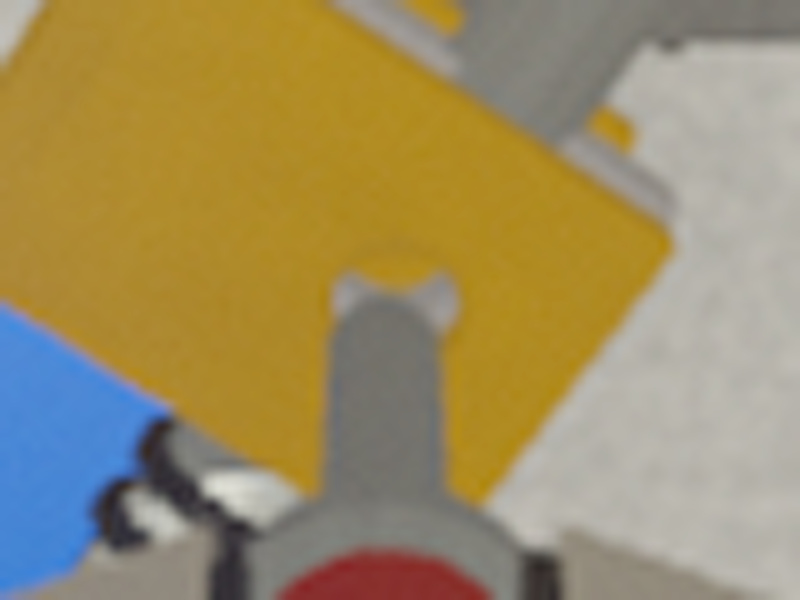

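The foot is centred at crop (388,~327) just above the hole, whose centre is about (396,306).

Run:
```python
from h import *
z=np.load("l.npz");K=dict(zip(("fx","fy","cx","cy"),z["K"]));C,T=z["C"],z["T"]
H=atz(*ray(K,(215+39.6-.45,170+30.6-.45),C),.192)
for zz in (.1985,.2004,.202):
    F=atz(*ray(K,(215+38.8-.45,170+32.7-.45),C),zz);print(zz,F,"hole-foot",H-F)
print(H)
```

```text
0.1985 [0.6599 0.0432 0.1985] hole-foot [-0.0001 -0.0008 -0.0065]
0.2004 [0.6605 0.0432 0.2004] hole-foot [-0.0008 -0.0008 -0.0084]
0.202 [0.6611 0.0432 0.202 ] hole-foot [-0.0013 -0.0008 -0.01  ]
[0.6598 0.0424 0.192 ]
```

Units first: shifts go in units of 50 mm. So 0.0008 m is 0.016, -0.0006 m is -0.012.

```bash
python3 nudge.py '[{"x": -0.012,"y": 0.016,"jaw": 0},{"jaw": 0},{"z": 0.1,"jaw": 0},{"z": 0.08,"jaw": 0},{"z": 0.06,"jaw": 0},{"z": 0.06,"jaw": 0},{"jaw": 0},{"jaw": 0}]'
```

```text
clock: 15.45
position: [0.6591, 0.0435, 0.2571]
ee_rot: [3.142, -0.0, -0.0]
force: [0.4, -0.3, -0.9]
width: 0.184
gripper_force: 40.0
```

The foot is now below the ear's top face with no force, so it is in the hole. Continuing.

```bash
python3 nudge.py '[{"z": 0.08,"jaw": 0},{"z": 0.08,"jaw": 0},{"z": 0.08,"jaw": 0},{"z": 0.08,"jaw": 0},{"jaw": 0}]'; python3 nudge.py '[{"z": 0.08,"jaw": 0},{"z": 0.08,"jaw": 0},{"z": 0.08,"jaw": 0},{"jaw": 0}]'
```

```text
clock: 15.95
position: [0.6587, 0.0434, 0.2403]
ee_rot: [3.141, -0.0, -0.002]
force: [-0.1, -0.4, -0.5]
width: 0.189
gripper_force: 40.0
clock: 16.35
position: [0.6587, 0.0434, 0.2284]
ee_rot: [3.141, -0.0, -0.002]
force: [0.0, -0.1, -1.2]
width: 0.193
gripper_force: 40.0
```

To row units: 0.004 m is 0.08.

```bash
python3 nudge.py '[{"z": 0.08,"jaw": 0},{"z": 0.08,"jaw": 0},{"z": 0.08,"jaw": 0},{"jaw": 0}]'; python3 nudge.py '[{"z": 0.08,"jaw": 0},{"z": 0.08,"jaw": 0},{"z": 0.08,"jaw": 0},{"z": 0.06,"jaw": 0},{"jaw": 0},{"jaw": 0}]'
```

```text
clock: 16.75
position: [0.6587, 0.0434, 0.2164]
ee_rot: [3.141, -0.001, -0.002]
force: [0.8, -0.4, -1.9]
width: 0.187
gripper_force: 40.0
clock: 17.35
position: [0.6591, 0.0435, 0.2022]
ee_rot: [3.142, -0.0, -0.0]
force: [-0.6, -0.9, -1.0]
width: 0.188
gripper_force: 40.0
```

```bash
python3 nudge.py '[{"z": 0.04,"jaw": 0},{"z": 0.02,"jaw": 0},{"z": 0.02,"jaw": 0},{"jaw": 0}]'; python3 nudge.py '[{"z": 0.02,"jaw": 0},{"jaw": 0},{"jaw": 0}]'
```

```text
clock: 17.75
position: [0.6592, 0.0435, 0.1992]
ee_rot: [-3.142, 0.001, -0.001]
force: [-2.2, -0.2, 6.3]
width: 0.185
gripper_force: 40.0
clock: 18.05
position: [0.6592, 0.0435, 0.1992]
ee_rot: [-3.141, 0.001, -0.002]
force: [-5.1, 0.3, 12.6]
width: 0.19
gripper_force: 40.0
```

Contact came at the expected height (TCP 0.199, 12.6 N), so the collar is seated. Now I release, retreat and check.

To row units: -0.0005 m is -0.01.

```bash
python3 nudge.py '[{"z": -0.01,"jaw": 0.5},{"jaw": 0.5},{"jaw": 0.5},{"jaw": 0.5},{"jaw": 0.5},{"jaw": 0.5},{"jaw": 0.5}]'; python3 nudge.py '[{"z": -0.2,"jaw": 0.5},{"z": -0.6,"jaw": 0.5},{"z": -0.6,"jaw": 0.5},{"z": -0.6,"jaw": 0.5},{"x": -0.6,"z": -0.4,"jaw": 0.5},{"x": -0.9,"jaw": 0.5},{"x": -0.9,"jaw": 0.5},{"x": -0.9,"jaw": 0.5},{"x": -0.9,"jaw": 0.5},{"jaw": 0.5}]'
python3 nudge.py '[{"x": -0.6,"y": 0.8,"jaw": 0.5},{"x": -0.4,"y": 0.9,"jaw": 0.5},{"y": 0.9,"jaw": 0.5},{"y": 0.9,"jaw": 0.5},{"y": 0.9,"jaw": 0.5},{"y": 0.9,"jaw": 0.5},{"jaw": 0.5}]'
python3 - <<'E'
from h import *
from cell import arm
S=arm.get_image("scene")["image"];T=arm.get_image("top")["image"]
cv2.imwrite("pics/fin.png",np.hstack([up(T,(190,100,290,250),4),up(S,(195,125,295,275),4)]))
E
```

```text
clock: 18.75
position: [0.6591, 0.0435, 0.1976]
ee_rot: [3.142, -0.001, -0.0]
force: [0.1, -0.2, -0.2]
width: 0.497
gripper_force: 0.0
clock: 19.75
position: [0.4441, 0.0435, 0.3187]
ee_rot: [3.141, 0.001, -0.001]
force: [1.3, 0.3, -0.5]
width: 0.501
gripper_force: 0.0
clock: 20.45
position: [0.3984, -0.2279, 0.3186]
ee_rot: [3.138, -0.013, 0.002]
force: [-0.8, -0.2, -0.1]
width: 0.501
gripper_force: 0.0
```

View pics/fin.png

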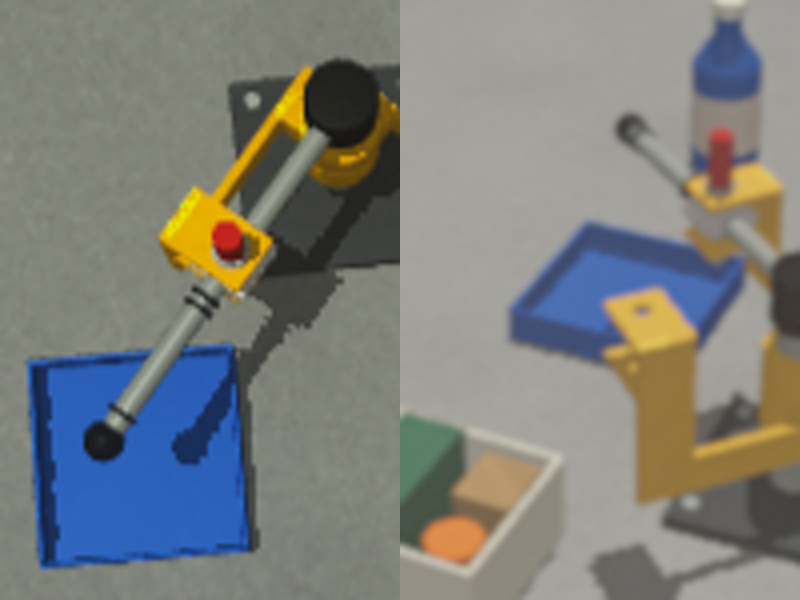

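The ball (crop (103,440)) is over the tray, and the pin's collar sits on the left fork's upper ear (crop (228,240)). Tray and caddy are unmoved and the gripper is clear of everything. Handing in.

```bash
python3 -c "
from cell import arm;print(arm.sign_off())"
```

```text
the job is handed in; nothing more can be done
None
```

The hanging arm is over the blue tray and locked in the left fork with the pin fully home; everything is released, nothing else was touched, and the job was handed in at about 20.5 s.

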